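Put the jig block away in the wide push-latch box

TASK

Put the rectangular steel jig block that lies loose on the bench away in the wider of the two low steel push-latch boxes: press its lid down at the round pad until the catch lets go, move away so that the lid springs fully open, then set the block flat, holes up, on the middle of the box floor. Leave the lid open, the narrow box shut and the copper elbow where it is.

Things in the scene. Friction and masses are not known exactly. Their poses are not given: they have to be found in the camera images.
- wide_lid (a joint): Bright flat steel lid of the wider box, hinged on the edge away from its pad. 0 = shut, top level with the rim; negative = pressed in; 1.9 = fully open, leaning back. The catch lets go 3 to 4 mm down at the pad (about -0.035 rad) under some 3 N; the hard stop is 8 mm down (-0.075), so press about 6 mm by distance: a brisk first touch gives a brief larger spike. Once the push is taken off, a spring lifts the lid to 1.9 in about 3 s. It does not catch again.
- wide_press (a point): Where to press the wide box's lid: centre of the top of its flat round pad (26 mm across), 51.5 mm above the bench when shut. It lies on the lid's middle line, 26 mm from the free edge and 112 mm from the hinge. x points from the pad to the hinge along the lid, z out of the lid; it turns with the lid.
- wide_bay (a point): Goal point in the wider box (grey steel, 150 x 160 x 50 mm high, fixed, open-topped under its lid): on its floor, 4 mm above the bench. x points to the hinge side, y along the hinge (160 mm way), z up. From here the floor is clear 59 mm to either side in x and 76 mm in y; walls 4 mm thick, rim 50 mm above the bench. The open lid stands on the +x side, up to 0.18 m above the bench.
- jig_block_2: The block to put away: plain rectangular steel jig block, 25 (x) x 50 (y) x 25 mm high (z), about 0.13 kg, two small holes in its top. Origin in the centre of its underside, z up. It lies on the bench; grasp it across its 25 mm width (along x).
- narrow_lid (a joint): Lid of the narrower box (150 x 95 x 50 mm, otherwise the same make, with its own pad and catch). 0 = shut; it must stay shut.
- copper_elbow: Bystander: copper pipe elbow lying on the bench, 59 x 59 x 18 mm, two legs at a right angle along its -x and -y sides; origin at the centre of its bounding square, on the bench.

How it is judged:
On the way, in this order (a step that is already met when the one before it is completed fails the run):
1. the wide box's lid is pressed in (value of joint wide_lid below -0.015 rad).
2. the wide box's lid has sprung open (value of joint wide_lid above 1.5 rad), for 0.2 s.
At the end, for the whole second after the job is handed in: The wide box's lid stands open (joint above 1.5 rad); the jig block lies still and flat, holes up (within 10 degrees), on the floor of the wide box, its origin within 40 mm of the goal point along x and 50 mm along y; the narrow box is shut; the copper elbow is within 30 mm of where it began (value of joint wide_lid above 1.5 rad and value of joint narrow_lid below 0.1 rad and x of jig_block_2 in the frame of wide_bay between -0.04 and 0.04 m and y of jig_block_2 in the frame of wide_bay between -0.05 and 0.05 m and z of jig_block_2 in the frame of wide_bay below 0.006 m and angle between jig_block_2's own z axis and vertical below 0.17 rad and linear speed of jig_block_2 below 0.02 m/s and distance of copper_elbow from where it was at the start of the episode below 0.03 m); the robot touches nothing.
It fails at once if the narrow box is opened (value of joint narrow_lid above 0.1 rad).
It fails at once if the copper elbow is moved by more than 30 mm (distance of copper_elbow from where it was at the start of the episode above 0.03 m).
It also fails if it takes over 51 s, if anything falls off the work surface, if the arm or the gripper's body presses on something with over 40 N, if the wrist force passes 120 N, or if a joint passes its speed limit or range.

ROBOT

A 7-joint arm with a two-finger parallel gripper is mounted at the origin on a cart in front of the work surface, level with it; the furniture and walls round the work are solid. World frame = base frame: x ahead of the robot, y to its left, z up, the work surface at z = 0. Lengths are in m, angles in rad, forces in N, time in s.
With the tool pointing down it reaches from about 0.4 to 0.85 m from the base axis. Payload 10.4 kg.
Tool frame: the origin (TCP) lies at the very end of the fingers, on their centre line; the grasp point (between the pads) lies 19 mm behind it (r.pinch_z is the distance from the TCP to the grasp point, in m); z points along the fingers, y is the line along which they close (so a half turn about z gives the same grasp; the last joint's range is limited). The gripper opens to 87 mm and grips with 3 to 60 N. Pads are 19 mm wide; open, the fingers measure 117 mm over their backs; the gripper's body (75 mm by 190 mm) begins 51 mm behind the grasp point.
Start: joints at [-1.249, 0.332, -0.065, 1.46, 0.022, 1.35, -0.088], TCP at [0.211, 0.588, 0.196] pointing down, gripper open.
Joint ranges: [-2.6, 2.6], [-0.5, 2.12], [-1.47, 1.34], [0.16, 2.42], [-1.27, 4.41], [0.06, 2.06], [-2.6, 2.6]. Speed limits (rad/s): [2.22, 2.22, 2.79, 2.79, 3.14, 3.14, 3.14].

INTERFACE

Orientations are given as a unit quaternion [x, y, z, w].
In Python, from bench import sensors, vision, r gives the robot as it stands.
- The arm moves only by the shell command python3 -m crank 'ROWS' [OPENING] [FORCE]. ROWS is JSON, a list of rows, each a list of 2 entries, a list of its own where there are three numbers: the shift along the tool's x, y, z normalised to -1 to 1, where 1 is 3 cm, then the turn about the tool's z normalised to -1 to 1, where 1 is 8 degrees. A call has 1 to 12 rows; each row shifts and turns the commanded pose from where the row before left it, along the tool's axes as they then stand; what a row does not reach is not made up. A row lasts 1/8 s, in which the tool goes at most 62.5 mm and 10.7 degrees, less where a joint would pass 70% of its speed; a pose out of reach is approached as far as the arm can. A call with a number of a shift or a turn outside -1 to 1 is refused whole. A call with a gripper value outside its range is refused whole. OPENING is the opening, from 0 (shut) to 1 (fully open), set as the call begins (- or left out, the last holds). The fingers move at their own pace and stop on an object; FORCE is the grip in N (left out, the last holds). Time passes only in rows, so rows that do not move let the fingers close. It gives the time, the measured TCP pose, the force, the opening and the grip force at its end, in the units of the state.
- sensors.read_state(): the state, without advancing time (a new reading comes with each control period).
- vision.camera(name): name is "scene" or "side" or "wrist"; returns the picture (420x560x3 uint8, red, green, blue); there is no depth.
- vision.camera_model(name): a dict with "vertical_fov" (degrees; the focal length in pixels is half the picture's height over the tangent of half this angle, whatever the lens; pixels are square), "cx", "cy" (the principal point, pixels), "camera_from_world" (4x4, takes a point from world to camera coordinates); the wrist camera has in their place "hand_eye" (4x4, takes a point from camera to tool coordinates, whose origin is the TCP and whose axes are the flange's). Camera axes: x right, y down, z forward; pixel columns grow to the right and rows downward; lengths in m; the calibration is good to about 2 mm. A picture is of the moment at which its call begins: read the wrist's pose just before it. camera_model takes no time and is no camera call.
- r.close_job(): hands the job in; it is judged then, once.
The state is a dict: "time": time; "joint_positions": joint angles; "joint_vel": joint speeds; "joint_torque": joint torques, N m; "ee_pos": TCP position; "eef_rot": TCP orientation; "ft_force": force on the tool from outside, world axes, zero at the start; "torque": the same for the moment, N m; "width": finger opening in m; "grip_force": force on a finger pad.
Only numpy, scipy, OpenCV 4.12 (cv2) and the standard library are available. Lean on these libraries where they do the work, as an engineer would, in place of code of your own. Each camera call takes 0.05 s, during which the arm holds its last target. There are 200 camera calls.

## Working session

There is one attempt and no reset: what is moved stays moved. The work goes in short steps, Python scripts to look and compute and a shell command to move; the robot and the scene stay as the last step left them, time stands still between calls to the robot, and variables do not carry over. Pictures are saved under pics/ and viewed, at most 10 in all, crops included, and the job is handed in when it is done.

```bash
mkdir -p pics; cat > h.py <<'E'
import numpy as np, cv2
from scipy.spatial.transform import Rotation as R
from bench import sensors, vision, r
def snap(n,f):
    s=sensors.read_state(); im=np.array(vision.camera(n)); cv2.imwrite('pics/'+f+'.png',im[:,:,::-1]); return s,im
def ray(n,uv,z,s=None):
    m=vision.camera_model(n); f=210/np.tan(np.radians(m['vertical_fov'])/2)
    if n=='wrist':
        s=s or sensors.read_state(); T=np.eye(4); T[:3,:3]=R.from_quat(s['eef_rot']).as_matrix(); T[:3,3]=s['ee_pos']
        C=T@np.array(m['hand_eye'])
    else: C=np.linalg.inv(np.array(m['camera_from_world']))
    uv=np.atleast_2d(uv); d=np.c_[(uv[:,0]-m['cx'])/f,(uv[:,1]-m['cy'])/f,np.ones(len(uv))]@C[:3,:3].T
    return C[:3,3]+d*((z-C[2,3])/d[:,2])[:,None]
def tool(p,s=None):
    s=s or sensors.read_state(); return R.from_quat(s['eef_rot']).as_matrix().T@(np.array(p)-s['ee_pos'])
E
python3 - <<'E'
from h import *
for n in('scene','side','wrist'):
    s,im=snap(n,n+'0')
print({k:np.round(v,3) for k,v in s.items()}, R.from_quat(s['eef_rot']).as_matrix().round(2))
print({n:vision.camera_model(n) for n in('scene','side','wrist')})
E
```

```text
{'time': np.float64(0.1), 'joint_positions': array([-1.249,  0.333, -0.065,  1.461,  0.022,  1.35 , -0.089]), 'joint_vel': array([ 0.001, -0.002, -0.   , -0.002, -0.003,  0.001,  0.   ]), 'joint_torque': array([ 1.0000e-03, -6.2454e+01,  2.4000e-02, -3.9072e+01, -6.2000e-02,
        3.7000e-02,  0.0000e+00]), 'ee_pos': array([0.211, 0.588, 0.195]), 'eef_rot': array([ 0.172,  0.985, -0.001, -0.   ]), 'ft_force': array([ 0.328,  0.396, -0.684]), 'torque': array([ 0.076,  0.012, -0.001]), 'grip_force': np.float64(0.0), 'width': np.float64(0.087)} [[-0.94  0.34 -0.  ]
 [ 0.34  0.94 -0.  ]
 [-0.   -0.   -1.  ]]
{'scene': {'vertical_fov': 47.571976234127014, 'cx': 290.286778907148, 'cy': 211.96824880138615, 'camera_from_world': array([[ 0.63775219, -0.76994549, -0.0213563 , -0.2590892 ],
       [-0.4380174 , -0.33972752, -0.83230161,  0.3535196 ],
       [ 0.63357155,  0.5401566 , -0.55391149,  0.6557379 ],
       [ 0.        ,  0.        ,  0.        ,  1.        ]])}, 'side': {'vertical_fov': 52.42152640951937, 'cx': 281.551425488223, 'cy': 205.6921970375008, 'camera_from_world': array([[-0.97131582, -0.23770789,  0.00636646,  0.56851194],
       [-0.10033971,  0.3854388 , -0.91726162,  0.07698722],
       [ 0.21558644, -0.89158953, -0.39823434,  0.95523141],
       [ 0.        ,  0.        ,  0.        ,  1.        ]])}, 'wrist': {'vertical_fov': 63.25737805732437, 'cx': 277.6854592145233, 'cy': 208.44317882106012, 'hand_eye': array([[ 6.47926453e-04, -9.52457876e-01, -3.04669616e-01,
         8.36419349e-02],
       [ 9.99998650e-01,  1.57017615e-04,  1.63578148e-03,
        -1.06921920e-04],
       [-1.51017446e-03, -3.04670264e-01,  9.52456692e-01,
        -1.88775180e-01],
       [ 0.00000000e+00,  0.00000000e+00,  0.00000000e+00,
         1.00000000e+00]])}}
```

View pics/scene0.png

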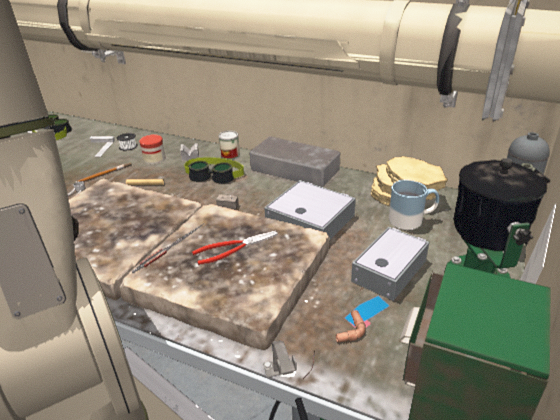

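View pics/side0.png

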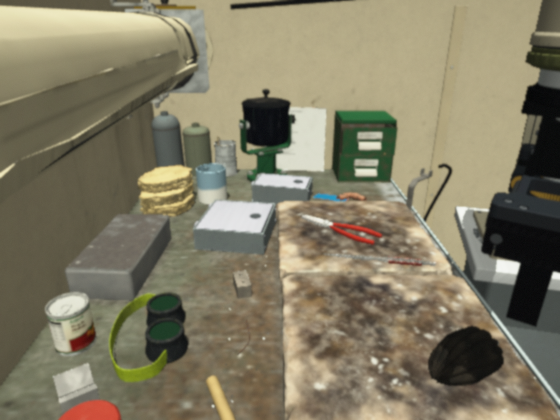

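The scene view shows the wide lid around (310,207) with its pad at (301,211), the narrow lid at (390,255), the jig block at (228,202) and the elbow at (353,328). In the side view the wide pad is at (256,212) and the block at (242,284).

```bash
python3 - <<'E'
from h import *
ims={n:cv2.imread(f'pics/{n}0.png') for n in('scene','side')}
for n,seed,pad in(('scene',(325,205),(301,211)),('side',(225,225),(256,212))):
    hsv=cv2.cvtColor(ims[n],cv2.COLOR_BGR2HSV)
    m=((hsv[:,:,2]>165)&(hsv[:,:,1]<40)).astype('uint8')
    m=cv2.morphologyEx(m,cv2.MORPH_OPEN,np.ones((3,3)))
    l,lab,st,_=cv2.connectedComponentsWithStats(m)
    k=lab[seed[1],seed[0]]; print(n,k,st[k])
    c=max(cv2.findContours((lab==k).astype('uint8'),0,2)[0],key=cv2.contourArea)
    h=cv2.convexHull(c); q=cv2.approxPolyDP(h,0.04*cv2.arcLength(h,True),True)[:,0]
    P=ray(n,q,.05); print(q.tolist(),P.round(3).tolist(), np.linalg.norm(P-np.roll(P,1,0),axis=1).round(3))
    print('pad',ray(n,pad,.0515).round(3))
print('block',ray('scene',(228,202),.012).round(3),ray('side',(242,284),.012).round(3))
for n,(u,v) in(('scene',(228,202)),('side',(242,284))):
    cv2.imwrite(f'pics/b_{n}.png',cv2.resize(ims[n][v-30:v+30,u-35:u+35],None,fx=5,fy=5,interpolation=2))
a=np.hstack([cv2.imread('pics/b_scene.png'),cv2.imread('pics/b_side.png')]); cv2.imwrite('pics/b.png',a)
print('elbow',ray('scene',(353,328),.01))
print('slab top/bottom test corner',ray('scene',[(328,235),(265,330)],.03).round(3),ray('side',[(278,203),(283,420)],.03).round(3))
E
```

```text
scene 21 [ 269  181   83   46 2091]
[[269, 207], [299, 181], [351, 197], [322, 226]] [[0.579, 0.206, 0.05], [0.715, 0.226, 0.05], [0.731, 0.08, 0.05], [0.593, 0.064, 0.05]] [0.143 0.138 0.147 0.139]
pad [[0.609 0.135 0.051]]
side 12 [ 196  189   76   44 2152]
[[199, 190], [271, 206], [259, 232], [196, 228]] [[0.797, 0.023, 0.05], [0.593, 0.075, 0.05], [0.582, 0.21, 0.05], [0.714, 0.226, 0.05]] [0.219 0.211 0.135 0.133]
pad [[0.616 0.12  0.051]]
block [[0.575 0.343 0.012]] [[0.574 0.344 0.012]]
elbow [[ 0.42096226 -0.13259987  0.01      ]]
slab top/bottom test corner [[ 0.597  0.049  0.03 ]
 [ 0.307 -0.026  0.03 ]] [[0.593 0.008 0.03 ]
 [0.433 0.618 0.03 ]]
```

View pics/b.png

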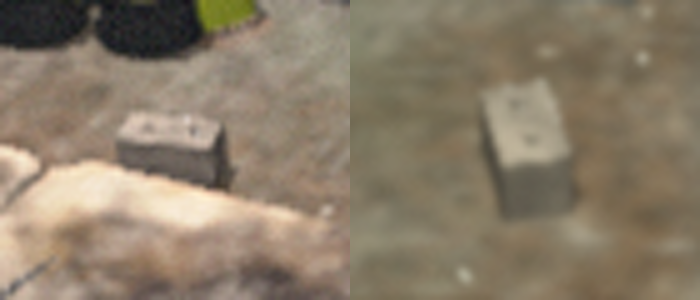

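View pics/wrist0.png

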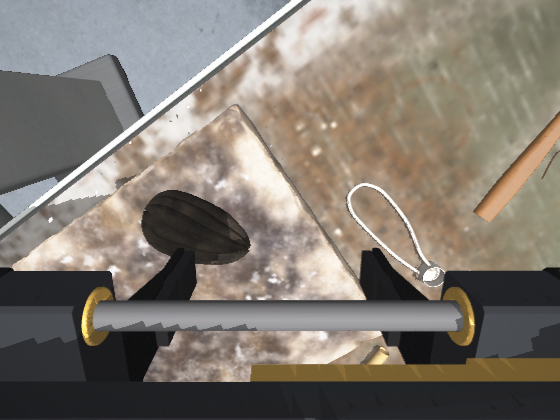

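The crop shows the block with its holes up. Its long side runs roughly along world y, and the slab is a few cm away. Now I'll move towards the wide pad.

```bash
python3 -m crank '[[[-1,-0.54,0],0],[[-1,-0.54,0],0],[[-1,-0.54,0],0],[[-1,-0.54,0],0],[[-1,-0.54,0],0],[[-1,-0.54,0],0],[[-1,-0.54,0],0],[[-1,-0.54,0],0],[[-1,-0.54,0],0],[[-1,-0.54,0],0],[[-1,-0.54,0],0],[[-1,-0.54,0],0]]' 0 20
python3 - <<'E'
from h import *
s,im=snap('wrist','w1')
print(tool([.611,.137,.0515],s)/.03, s['ee_pos'],s['joint_positions'])
q=[(233,273),(246,270),(251,285),(237,287)]
P=ray('side',q,.025); print(P.round(3).tolist(),P.mean(0))
print(ray('scene',[(216.4,199),(220,194.6),(237,196.4)],.025).round(3).tolist())
E
```

```text
time: 1.65
ee_pos: [0.4849, 0.2827, 0.1959]
eef_rot: [0.172, 0.985, -0.0, -0.0]
ft_force: [0.2, 0.6, 0.0]
width: -0.0
grip_force: 0.0
[-5.59905925 -3.14904954  4.81225407] [0.4848717  0.28268314 0.19589344] [-0.77476325  0.18847213  0.18943429  1.64459441 -0.03661429  1.31219509
  0.64682518]
[[0.595, 0.333, 0.025], [0.575, 0.317, 0.025], [0.552, 0.361, 0.025], [0.573, 0.373, 0.025]] [0.57387194 0.34607407 0.025     ]
[[0.554, 0.361, 0.025], [0.574, 0.369, 0.025], [0.594, 0.328, 0.025]]
```

View pics/w1.png

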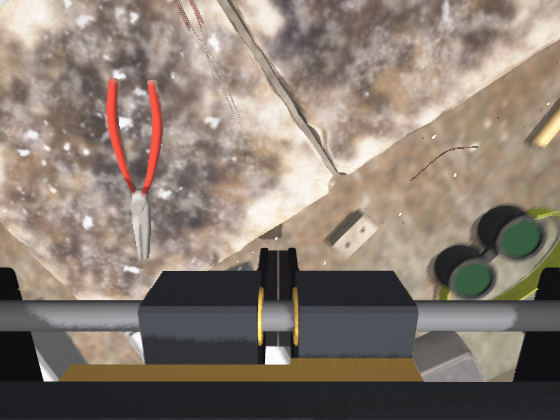

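The wrist view shows the block at about (354,235) with its two holes at (361,228) and (347,243). The image's downward direction is forward for the tool.

```bash
python3 - <<'E'
from h import *
s=sensors.read_state()
im=cv2.imread('pics/w1.png'); hsv=cv2.cvtColor(im,cv2.COLOR_BGR2HSV)
g=cv2.cvtColor(im,cv2.COLOR_BGR2GRAY)
m=(g>150).astype('uint8'); m=cv2.morphologyEx(m[200:265,320:385],cv2.MORPH_CLOSE,np.ones((5,5)))
c=max(cv2.findContours(m,0,2)[0],key=cv2.contourArea); print(cv2.contourArea(c))
b=cv2.boxPoints(cv2.minAreaRect(c))+[320,200]
P=ray('wrist',b,.025,s); print(b.tolist(),P.round(3).tolist(),P.mean(0).round(4),np.linalg.norm(P-np.roll(P,1,0),axis=1).round(3))
H=ray('wrist',[(361,228),(347,243)],.025,s);print(H.round(3))
E
python3 -m crank '[[[-0.93,-0.52,0.2],0],[[-0.93,-0.52,0.2],0],[[-0.93,-0.52,0.2],0],[[-0.93,-0.52,0.2],0],[[-0.93,-0.52,0.2],0],[[-0.95,-0.55,0.2],0],[[0,0,0.8],0],[[0,0,0.8],0],[[0,0,0],0]]'
python3 - <<'E'
from h import *
print(tool([.611,.137,.0515])/.03)
s,im=snap('scene','s2'); cv2.imwrite('pics/s2c.png',cv2.resize(im[130:260,220:420,::-1],None,fx=3,fy=3,interpolation=2))
E
```

```text
3821.5
[[320.0, 200.0], [384.0, 200.0], [384.0, 264.0], [320.0, 264.0]] [[0.525, 0.314, 0.025], [0.549, 0.38, 0.025], [0.625, 0.361, 0.025], [0.599, 0.29, 0.025]] [0.5744 0.3364 0.025 ] [0.078 0.07  0.078 0.075]
[[0.572 0.348 0.025]
 [0.584 0.328 0.025]]
time: 2.82
ee_pos: [0.6091, 0.1377, 0.1101]
eef_rot: [0.171, 0.985, -0.001, -0.002]
ft_force: [0.2, 0.0, 0.2]
width: 0.0003
grip_force: 0.0
[-0.07496177  0.00411648  1.95214639]
```

View pics/s2c.png

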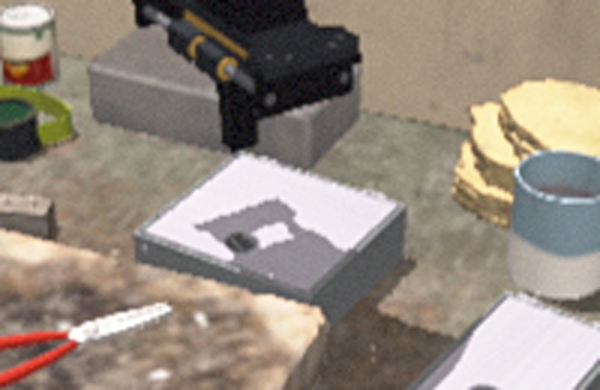

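The closed tip is directly over the pad (crop 240,240). Now pressing.

```bash
python3 -m crank '[[[-0.07,0,0.8],0],[[0,0,0.6],0],[[0,0,0.3],0],[[0,0,0.1],0],[[0,0,0.1],0],[[0,0,0.1],0],[[0,0,0.1],0],[[0,0,0.06],0],[[0,0,0],0]]'
```

```text
time: 4.0
ee_pos: [0.6124, 0.1372, 0.0471]
eef_rot: [0.172, 0.985, 0.0, -0.0]
ft_force: [0.3, 0.2, -0.8]
width: 0.0004
grip_force: 0.0
```

```bash
python3 -m crank '[[[0,0,0.05],0],[[0,0,0.03],0],[[0,0,0],0]]'
```

```text
time: 4.38
ee_pos: [0.6125, 0.1372, 0.0448]
eef_rot: [0.172, 0.985, 0.0, -0.0]
ft_force: [0.2, 0.7, -0.3]
width: 0.0004
grip_force: 0.0
```

```bash
python3 -m crank '[[[0.6,0,-0.8],0],[[0.6,0,-1],0],[[0.6,0,-1],0],[[0.6,0,-1],0],[[0.4,1,0],0],[[0.2,1,0],0],[[0.2,1,0],0],[[0.1,1,0],0],[[0,1,0],0],[[0,1,0],0],[[0,0,0],0]]' 0.55
python3 - <<'E'
from h import *
s,im=snap('wrist','w3')
s2,im2=snap('scene','s3')
cv2.imwrite('pics/s3.png',np.hstack([cv2.resize(im2,(400,300)),cv2.resize(im,(400,300))])[:,:,::-1])
print(s['ee_pos'],tool([.576,.343,.003],s)/.03)
E
```

```text
time: 5.75
ee_pos: [0.5796, 0.3425, 0.1581]
eef_rot: [0.17, 0.985, 0.0, -0.0]
ft_force: [0.3, -0.7, 0.4]
width: 0.0481
grip_force: 0.0
[0.57956203 0.34248566 0.15811585] [ 0.11282187 -0.02448681  5.17063108]
```

View pics/s3.png

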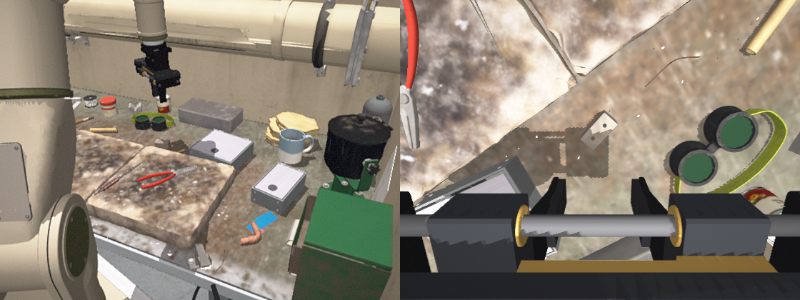

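The combined view shows the block at wrist pixel ≈(280,178). I can't tell yet whether the lid is lifting, so I'll check it numerically and with a fresh crop.

```bash
python3 -m crank '[[[0,0,0],1],[[0,0,0],1],[[0,0,0],1],[[0,0,0],1],[[0,0,0],1],[[0,0,0],0.2]]'
python3 - <<'E'
from h import *
s,im=snap('wrist','w4')
s2,im2=snap('scene','s4')
a=cv2.resize(im[80:280,130:430],(480,320),interpolation=2);b=cv2.resize(im2[150:270,220:340],(320,320),interpolation=2)
cv2.imwrite('pics/s4.png',np.hstack([a,b])[:,:,::-1])
print(s['ee_pos'],tool([.576,.343,.003],s)/.03,R.from_quat(s['eef_rot']).as_matrix()[:2,:2])
s3=dict(s); print(ray('wrist',(280,178),.025,dict(s,eef_rot=[.17,.985,0,0],ee_pos=[.5796,.3425,.1581])))
E
```

```text
time: 6.6
ee_pos: [0.5803, 0.3389, 0.1592]
eef_rot: [0.511, 0.86, 0.0, 0.0]
ft_force: [0.0, -0.5, 0.2]
width: 0.0476
grip_force: 0.0
[0.58032268 0.33885874 0.15922594] [ 0.1910978  -0.06207644  5.20747805] [[-0.47777218  0.87848371]
 [ 0.87848375  0.47777222]]
[[0.56937744 0.34931343 0.025     ]]
```

View pics/s4.png

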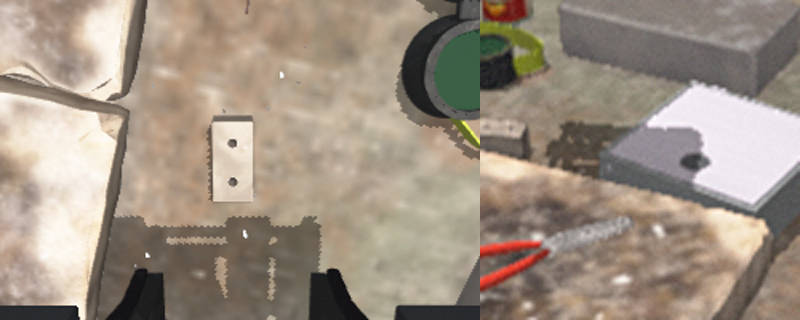

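The block is now aligned in the wrist image. Its top centre is near crop (233,162) and its sides are vertical. The lid still looks shut with the pad at (300,210), and the press showed no force. I'll check the tip against the earlier picture.

```bash
python3 - <<'E'
from h import *
print('tip z=.11',ray('scene',(300,179.5),.11),'z=.12',ray('scene',(300,179.5),.12))
def pr(n,p):
    m=vision.camera_model(n); f=210/np.tan(np.radians(m['vertical_fov'])/2); c=np.array(m['camera_from_world'])@[*p,1]; return f*c[0]/c[2]+m['cx'],f*c[1]/c[2]+m['cy']
print(pr('scene',(.609,.1377,.11)),pr('scene',(.612,.137,.0515)))
# pad: dark disc in initial scene & side
for n,(u,v) in(('scene',(301,211)),('side',(256,212))):
    g=cv2.cvtColor(cv2.imread(f'pics/{n}0.png'),6)[v-12:v+12,u-14:u+14]
    k=(g<130).astype('uint8'); l,lab,st,ce=cv2.connectedComponentsWithStats(k); print(n,[(st[i][4],(ce[i]+[u-14,v-12]).round(1),ray(n,ce[i]+[u-14,v-12],.0515)[0].round(4)) for i in range(1,l) if st[i][4]>8])
s,im=snap('scene','s5')
d=cv2.absdiff(im[175:235,260:360],cv2.imread('pics/scene0.png')[175:235,260:360,::-1]).max(2); print((d>40).sum())
# block
q=np.array([(213,122),(253,122),(253,201),(213,201)])*.625+[130,80]
s=sensors.read_state();P=ray('wrist',q,.025,s); print(P.round(4).tolist(),P.mean(0),tool([*P.mean(0)[:2],.003],s)/.03,np.linalg.norm(P-np.roll(P,1,0),axis=1))
E
```

```text
tip z=.11 [[0.64125635 0.1627686  0.11      ]] z=.12 [[0.62766343 0.15176418 0.12      ]]
(np.float64(299.7392427398519), np.float64(188.68091112261885)) (np.float64(301.06428666876553), np.float64(210.23859424742102))
scene [(np.int32(39), array([300.4, 210.3]), array([0.6107, 0.138 , 0.0515])), (np.int32(59), array([292.7, 220.3]), array([0.5691, 0.1265, 0.0515]))]
side [(np.int32(33), array([262.7, 200.6]), array([0.6193, 0.0524, 0.0515])), (np.int32(27), array([255.1, 215.6]), array([0.612 , 0.1387, 0.0515])), (np.int32(22), array([267.5, 220.9]), array([0.5779, 0.1583, 0.0515]))]
743
[[0.5531, 0.3619, 0.025], [0.5739, 0.3733, 0.025], [0.5978, 0.3306, 0.025], [0.5761, 0.3187, 0.025]] [0.57523029 0.34612219 0.025     ] [ 0.2747423  -0.04114117  5.20232603] [0.04897347 0.02368795 0.04897819 0.02477807]
```

The pad position agrees in both views, at (.611,.138). The visible fingertip was about 9 px higher than the TCP should project, so the press probably ended above the pad. I'll go back and press by distance until there is contact.

```bash
python3 -m crank '[[[-0.91,-0.33,0],0],[[-0.91,-0.33,0],0],[[-0.91,-0.33,0],0],[[-0.91,-0.33,0],0],[[-0.91,-0.33,0],0],[[-0.91,-0.33,0],0],[[-0.91,-0.33,0],0],[[0,0,1],0],[[0,0,1],0],[[0,0,1],0],[[0,0,0.4],0],[[0,0,0],0]]' 0
python3 - <<'E'
from h import *
print(tool([.6115,.138,.0515])/.03)
a=snap('scene','s6')[1];b=snap('side','d6')[1]
cv2.imwrite('pics/s6.png',np.hstack([cv2.resize(a[150:250,250:350],(400,400),interpolation=2),cv2.resize(b[150:250,200:300],(400,400),interpolation=2)])[:,:,::-1])
E
```

```text
time: 8.25
ee_pos: [0.6107, 0.1389, 0.0567]
eef_rot: [0.51, 0.86, -0.0, -0.0]
ft_force: [0.6, -0.2, 0.4]
width: 0.0009
grip_force: 0.0
[-0.04016192  0.00782272  0.172702  ]
```

View pics/s6.png

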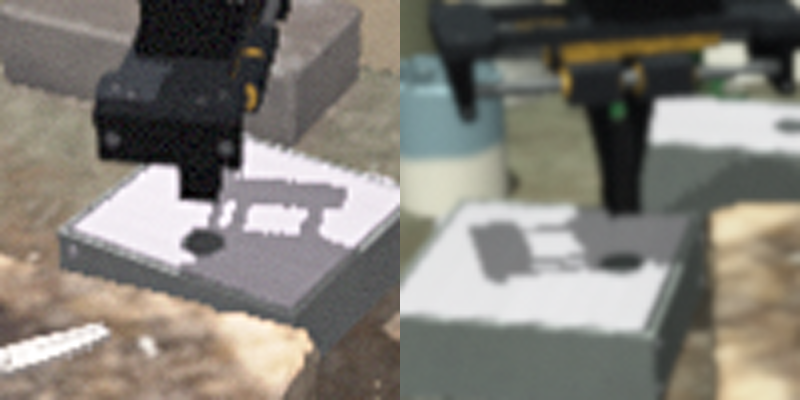

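The fingertip visibly hangs above the pad: tip at scene px ≈(300,199.5) and side px ≈(255.5,203). I'll triangulate it.

```bash
python3 - <<'E'
from h import *
for z in(.05,.06,.07,.08,.09,.1): print(z,ray('scene',(300,199.5),z)[0].round(3),ray('side',(255.5,203),z)[0].round(3))
E
python3 -m crank '[[[-0.04,0,0.3],0],[[0,0,0.25],0],[[0,0,0.1],0],[[0,0,0],0]]'
```

```text
0.05 [0.648 0.169 0.05 ] [0.633 0.067 0.05 ]
0.06 [0.636 0.159 0.06 ] [0.626 0.09  0.06 ]
0.07 [0.624 0.149 0.07 ] [0.619 0.112 0.07 ]
0.08 [0.611 0.139 0.08 ] [0.612 0.135 0.08 ]
0.09 [0.599 0.129 0.09 ] [0.605 0.157 0.09 ]
0.1 [0.587 0.119 0.1  ] [0.598 0.179 0.1  ]
time: 8.85
ee_pos: [0.6114, 0.138, 0.037]
eef_rot: [0.51, 0.86, -0.0, -0.0]
ft_force: [-0.3, 0.8, 0.3]
width: 0.0003
grip_force: 0.0
```

The real tip is about 24 mm above the reported TCP (0.081 against 0.057), and x and y agree. Contact should come at a reported z of about 0.027, so I'll go on in small steps.

```bash
python3 -m crank '[[[0,0,0.1],0],[[0,0,0.1],0],[[0,0,0.06],0],[[0,0,0.06],0],[[0,0,0],0]]'; python3 -m crank '[[[0,0,0.06],0],[[0,0,0],0]]'
```

```text
time: 9.48
ee_pos: [0.6115, 0.138, 0.0276]
eef_rot: [0.51, 0.86, -0.0, -0.0]
ft_force: [0.3, 0.1, 1.0]
width: 0.0005
grip_force: 0.0
time: 9.72
ee_pos: [0.6114, 0.1381, 0.0258]
eef_rot: [0.51, 0.86, -0.0, -0.0]
ft_force: [-0.6, -0.5, -0.0]
width: 0.0004
grip_force: 0.0
```

```bash
python3 -m crank '[[[0,0,0.06],0],[[0,0,0],0]]'; python3 -m crank '[[[0,0,0.06],0],[[0,0,0],0]]'
```

```text
time: 9.98
ee_pos: [0.6116, 0.1381, 0.0245]
eef_rot: [0.51, 0.86, 0.0, -0.0]
ft_force: [-2.0, -0.1, 4.7]
width: 0.0006
grip_force: 2.1
time: 10.22
ee_pos: [0.6117, 0.1381, 0.0232]
eef_rot: [0.51, 0.86, 0.0, -0.0]
ft_force: [-5.3, -2.2, 9.3]
width: 0.0001
grip_force: 4.7
```

```bash
python3 -m crank '[[[0,0,0.05],0],[[0,0,0],0]]'; python3 - <<'E'
from h import *
a=snap('scene','s7')[1];b=snap('side','d7')[1]
cv2.imwrite('pics/s7.png',np.hstack([cv2.resize(a[150:250,250:350],(400,400),interpolation=2),cv2.resize(b[150:250,200:300],(400,400),interpolation=2)])[:,:,::-1])
E
```

```text
time: 10.48
ee_pos: [0.6117, 0.1382, 0.0219]
eef_rot: [0.51, 0.86, 0.0, -0.0]
ft_force: [-4.6, -2.2, 11.6]
width: 0.0003
grip_force: 5.5
```

View pics/s7.png

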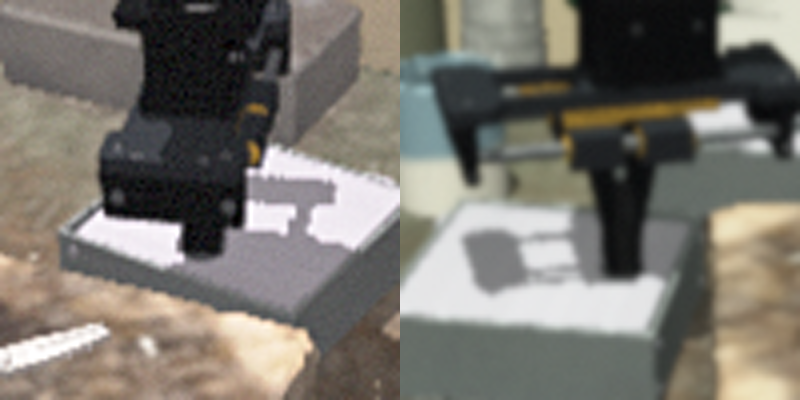

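```bash
python3 -m crank '[[[0,0,0.06],0],[[0,0,0],0]]'; python3 -m crank '[[[0,0,-0.8],0],[[0.2,0,-1],0],[[0.6,0,-1],0],[[0.87,0.32,-1],0],[[1,0.38,-0.4],0],[[1,0.38,0],0],[[1,0.38,0],0],[[1,0.38,0],0],[[1,0.38,0],0],[[0,0,0],0]]' 0.55
python3 - <<'E'
from h import *
s,a=snap('scene','s8')
P=[.5752,.3461,.003-.0245]; print(s['ee_pos'],tool(P,s)/.03)
for f in ('s6','s8'): 
  d=cv2.absdiff(cv2.imread(f'pics/{f}.png')[150:235,260:360] if f!='s6' else a[150:235,260:360,::-1],cv2.imread('pics/scene0.png')[150:235,260:360]).max(2); print((d>40).sum())
cv2.imwrite('pics/s8c.png',a[100:260,180:400,::-1])
E
```

```text
time: 10.82
ee_pos: [0.6117, 0.1381, 0.0202]
eef_rot: [0.51, 0.86, 0.0, 0.0]
ft_force: [-4.1, -0.9, 11.2]
width: 0.0007
grip_force: 5.8
time: 12.08
ee_pos: [0.5725, 0.349, 0.1443]
eef_rot: [0.508, 0.861, 0.0, -0.001]
ft_force: [0.3, -0.3, -0.3]
width: 0.0478
grip_force: 0.0
[0.57249855 0.34904887 0.14434132] [-0.13724911  0.03396446  5.52784303]
2740
2740
```

View pics/s8c.png

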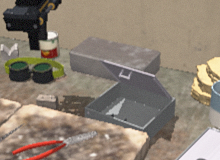

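The crop shows the wide lid up and its box open. That was picture 11, one over the limit of 10, so I'll look at no more and use numbers only. Now descending on the block, watching force.

```bash
python3 -m crank '[[[-0.14,0.03,1],0],[[0,0,1],0],[[0,0,1],0],[[0,0,0.7],0],[[0,0,0],0]]'; python3 -m crank '[[[0,0,0.3],0],[[0,0,0.3],0],[[0,0,0.2],0],[[0,0,0],0]]';  python3 - <<'E'
from h import *
s=sensors.read_state(); print(tool([.5752,.3461,.003-.0245],s)/.03)
E
```

```text
time: 12.75
ee_pos: [0.5763, 0.3411, 0.0326]
eef_rot: [0.511, 0.86, -0.001, -0.0]
ft_force: [1.2, 1.0, 0.6]
width: 0.0477
grip_force: 0.0
time: 13.25
ee_pos: [0.5766, 0.3422, 0.0096]
eef_rot: [0.51, 0.86, -0.0, -0.0]
ft_force: [0.1, 0.4, 0.1]
width: 0.0478
grip_force: 0.0
[0.136162   0.0224602  1.03560957]
```

```bash
python3 -m crank '[[[0.13,0.02,0.25],0],[[0,0,0.2],0],[[0,0,0],0]]'; python3 -m crank '[[[0,0,0.2],0],[[0,0,0.15],0],[[0,0,0],0]]'
```

```text
time: 13.62
ee_pos: [0.575, 0.3459, -0.0042]
eef_rot: [0.51, 0.86, -0.001, -0.0]
ft_force: [0.1, 0.4, 0.2]
width: 0.0478
grip_force: 0.0
time: 14.0
ee_pos: [0.5752, 0.3458, -0.0145]
eef_rot: [0.51, 0.86, -0.0, -0.0]
ft_force: [0.0, -0.4, 0.1]
width: 0.0477
grip_force: 0.0
```

```bash
python3 -m crank '[[[0,0,0.15],0],[[0,0,0],0]]'; python3 -m crank '[[[0,0,0],0],[[0,0,0],0],[[0,0,0],0],[[0,0,0],0],[[0,0,0],0]]' 0 30;  python3 -m crank '[[[0,0,-0.3],0],[[0,0,-0.7],0],[[0,0,-1],0],[[0,0,-1],0],[[0,0,-1],0],[[0,0,-1],0],[[0,0,-0.5],0],[[0,0,0],0]]'
```

```text
time: 14.25
ee_pos: [0.5753, 0.346, -0.0188]
eef_rot: [0.51, 0.86, -0.0, -0.0]
ft_force: [-0.4, 0.5, -0.1]
width: 0.048
grip_force: 0.0
time: 14.88
ee_pos: [0.5755, 0.346, -0.0183]
eef_rot: [0.51, 0.86, 0.0, -0.0]
ft_force: [-1.6, -0.3, 2.2]
width: 0.0244
grip_force: 30.0
time: 15.88
ee_pos: [0.5761, 0.3463, 0.148]
eef_rot: [0.51, 0.86, 0.001, 0.0]
ft_force: [-0.4, 0.1, -1.9]
width: 0.0249
grip_force: 30.0
```

```bash
python3 -m crank '[[[0,0,0],-0.95],[[0,0,0],-0.95],[[0,0,0],-0.95],[[0,0,0],-0.95],[[0,0,0],-0.95],[[0,0,0],-0.95],[[0,0,0],-0.95],[[0,0,0],-0.95],[[0,0,0],-0.95],[[0,0,0],0]]'; python3 - <<'E'
from h import *
s=sensors.read_state(); print(tool([.648,.1425,-.0138],s)/.03,R.from_quat(s['eef_rot']).as_matrix().round(3))
E
```

```text
time: 17.12
ee_pos: [0.5749, 0.3456, 0.1451]
eef_rot: [-0.061, 0.998, -0.0, -0.001]
ft_force: [-0.3, -0.4, -1.8]
width: 0.0246
grip_force: 30.0
[-1.60266381 -7.01317247  5.29921895] [[-0.993 -0.122 -0.002]
 [-0.122  0.993 -0.001]
 [ 0.002 -0.001 -1.   ]]
```

```bash
python3 -m crank '[[[0,-0.6,0],0],[[-0.2,-0.9,0],0],[[-0.2,-0.9,0],0],[[-0.2,-0.9,0],0],[[-0.2,-0.9,0],0],[[-0.2,-0.9,0],0],[[-0.3,-0.9,0],0],[[-0.3,-0.7,0],0],[[0,-0.3,0],0],[[0,0,0],0]]'; python3 - <<'E'
from h import *
s=sensors.read_state(); print(tool([.648,.1425,-.0138],s)/.03)
n,a=snap('scene','s9')
# where does open lid's bright/dark area differ, floor check: pixel differences against lid-open frame
b=cv2.imread('pics/s8.png')[:,:,::-1]; print((cv2.absdiff(a,b).max(2)[180:240,300:360]>40).sum())
E
```

```text
time: 18.38
ee_pos: [0.6487, 0.1432, 0.1464]
eef_rot: [-0.061, 0.998, 0.0, -0.0]
ft_force: [0.7, 0.9, -1.2]
width: 0.0247
grip_force: 30.0
[ 0.02368822 -0.0195065   5.33997098]
1202
```

```bash
python3 -m crank '[[[0.02,-0.02,0.8],0],[[0,0,0.8],0],[[0,0,0.8],0],[[0,0,0.8],0],[[0,0,0.8],0],[[0,0,0.6],0],[[0,0,0.3],0],[[0,0,0.2],0],[[0,0,0],0]]';python3 -m crank '[[[0,0,0.1],0],[[0,0,0.05],0],[[0,0,0],0]]'
```

```text
time: 19.55
ee_pos: [0.6485, 0.143, -0.0063]
eef_rot: [-0.061, 0.998, 0.0, 0.0]
ft_force: [0.5, -0.6, -1.4]
width: 0.0248
grip_force: 30.0
time: 19.92
ee_pos: [0.6484, 0.1429, -0.0109]
eef_rot: [-0.061, 0.998, 0.0, 0.0]
ft_force: [0.2, -0.0, -1.9]
width: 0.0246
grip_force: 30.0
```

```bash
python3 -m crank '[[[0,0,0.06],0],[[0,0,0.04],0],[[0,0,0],0]]';python3 -m crank '[[[0,0,0.03],0],[[0,0,0],0]]'
```

```text
time: 20.3
ee_pos: [0.6483, 0.1429, -0.0141]
eef_rot: [-0.061, 0.998, 0.0, -0.0]
ft_force: [0.1, -0.2, -2.0]
width: 0.0246
grip_force: 30.0
time: 20.55
ee_pos: [0.6485, 0.1429, -0.0144]
eef_rot: [-0.061, 0.998, 0.0, 0.0]
ft_force: [-2.6, -0.5, 3.6]
width: 0.0251
grip_force: 30.0
```

Touchdown on the floor at the expected height. Now I'll release, withdraw straight up and move clear.

```bash
python3 -m crank '[[[0,0,0],0],[[0,0,0],0],[[0,0,0],0],[[0,0,0],0]]' 0.5; python3 -m crank '[[[0,0,-0.4],0],[[0,0,-0.8],0],[[0,0,-1],0],[[0,0,-1],0],[[0,0,-1],0],[[0,0,-1],0],[[0,0,-1],0],[[0.8,0.5,-1],0],[[1,1,0],0],[[1,1,0],0],[[1,1,0],0],[[0,1,0],0]]'
python3 -m crank '[[[0,1,0],0],[[0,1,0],0],[[0,0,0],0]]'
python3 - <<'E'
from h import *
n,a=snap('scene','s10'); c=cv2.imread('pics/scene0.png')[:,:,::-1]
b=cv2.imread('pics/s8.png')[:,:,::-1]
D=lambda x,y,w:int((cv2.absdiff(x[w[0]:w[1],w[2]:w[3]],y[w[0]:w[1],w[2]:w[3]]).max(2)>40).sum())
print('narrow',D(a,c,(225,300,350,432)),'elbow',D(a,c,(305,345,330,375)))
d=(cv2.absdiff(a,b).max(2)>35).astype('uint8'); d[:150]=0;d[250:]=0;d[:,:250]=0;d[:,380:]=0
l,lab,st,ce=cv2.connectedComponentsWithStats(cv2.morphologyEx(d,cv2.MORPH_OPEN,np.ones((3,3))))
print([(st[i].tolist(),ce[i].round(1).tolist()) for i in range(1,l)])
m=vision.camera_model('scene'); f=210/np.tan(np.radians(m['vertical_fov'])/2)
for p in((.6485,.143,.016),(.6485,.143,.029)):
  q=np.array(m['camera_from_world'])@[*p,1]; print(f*q[0]/q[2]+m['cx'],f*q[1]/q[2]+m['cy'])
E
```

```text
time: 21.05
ee_pos: [0.6484, 0.1429, -0.0149]
eef_rot: [-0.061, 0.998, 0.0, 0.0]
ft_force: [-0.9, -0.0, -0.3]
width: 0.0429
grip_force: 0.0
time: 22.55
ee_pos: [0.5171, 0.2639, 0.2028]
eef_rot: [-0.062, 0.998, 0.001, 0.001]
ft_force: [0.1, -0.4, 0.9]
width: 0.0435
grip_force: 0.0
time: 22.92
ee_pos: [0.5102, 0.3251, 0.2017]
eef_rot: [-0.063, 0.998, 0.001, 0.0]
ft_force: [-0.2, -1.0, -0.5]
width: 0.0438
grip_force: 0.0
narrow 0 elbow 0
[([300, 150, 60, 48, 1930], [332.6, 170.6]), ([250, 196, 25, 21, 312], [260.3, 204.2]), ([295, 199, 45, 28, 571], [317.7, 211.7]), ([355, 207, 19, 10, 126], [362.3, 211.9]), ([312, 216, 3, 3, 9], [313.0, 217.0]), ([342, 225, 13, 15, 102], [348.5, 233.0])]
308.7778899643763 215.1449408058103
308.7786651129275 210.59420206881865
```

```bash
python3 - <<'E'
from h import *
n,a=snap('scene','s11'); c=cv2.imread('pics/scene0.png')[:,:,::-1]; p=cv2.imread('pics/s10.png')[:,:,::-1]
m=vision.camera_model('scene'); f=210/np.tan(np.radians(m['vertical_fov'])/2)
u=np.array([.9925,.12,0]);v=np.array([-.12,.9925,0]);H=np.array([.7227,.1514,.05])
for ang in(1.5,1.9):
  for s in(-.075,.075):
    P=H-u*np.cos(ang)*.138+v*s+[0,0,np.sin(ang)*.138]; q=np.array(m['camera_from_world'])@[*P,1]; print(ang,(f*q[:2]/q[2]+[m['cx'],m['cy']]).round(1))
d=(cv2.absdiff(a,c).max(2)>30).astype('uint8')[110:240,260:380]
l,lab,st,ce=cv2.connectedComponentsWithStats(cv2.morphologyEx(d,cv2.MORPH_OPEN,np.ones((3,3)))); print([(st[i]+[260,110,0,0,0]).tolist() for i in range(1,l) if st[i][4]>100])
print((cv2.absdiff(a,p).max(2)[140:240,280:380]>30).sum())
# block: light top inside the box
w=a[195:232,290:335]; print(cv2.cvtColor(w,cv2.COLOR_RGB2GRAY)[::3,::3])
E
```

```text
1.5 [353.4 146.3]
1.5 [295.8 132.2]
1.9 [363.8 140.1]
1.9 [307.7 126.9]
[[269, 129, 95, 97, 4804], [355, 207, 20, 10, 132]]
0
[[ 83  84  78  88  94  85  91  90  91  94  95  95  97  92  91]
 [ 85  83  92 107 100 139  94  87  92  95  91  97  93  98  98]
 [ 84  88 103 118 184 180 187 154 105  92  93  96  93  93  95]
 [ 94 103 123 185 180 179 181 175 189 191 160 100  95  91  99]
 [104 162 183 186 186 183 180 148 174 171 190 191 189 163 103]
 [190 184 184 189 189 191 173 168 188  75 189 187 185 186 185]
 [190 170 187 178 197 186 185 168  79  78 183 182 183 181 183]
 [121 118 193 131  96 159 171  72  89  80 161 185 180 180 182]
 [ 93  93 152 160  94  58  91  83  91 104 189 184 184 186 175]
 [ 94  86  94  93 104 162 139  87 102 191 182 186 182 172  79]
 [208 186 142 124  95  96  95 118 175 184 191 184 172  85  88]
 [186 199 173 156 185 175 201 162  97  89 141 167  80  85  85]
 [129 164 181 179 179 217 232 235 240 240 185  92  88  81  84]]
```

The lid's extents match 1.9 rad and it is still. The block touched down at floor height where planned, and the narrow box and elbow are unchanged.

```bash
python3 -c "
from bench import r
print(r.close_job())"
```

```text
the job is handed in; nothing more can be done
None
```

Job handed in, no verdict returned: by numeric checks the wide lid stands open at about 1.9 rad, the block was set down at floor height near the middle of the box, and the narrow box and elbow show no change; I viewed 11 pictures, one over the limit of 10, and needed a second press because the real fingertips sit about 25 mm above the reported TCP.

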